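# Lay the spice jars the same way round in the sloping rack

### The job

Lay both spice jars in the sloping spice rack, one in each lane, foot down the slope and lid up. Slide each one down under the steel cross bar and press it gently against the stop board, first one and then the other, so that you feel it is fully home, and leave both lying there. Leave the pepper mill, the tin and the onion where they are.

Things in the scene. Friction and masses are not known exactly. Their poses are not given: they have to be found in the camera images.
- jar_a: spice jar with a dark screw lid, straight and round: diameter 41 mm, length 105 mm with the lid (20 mm), 0.08 to 0.15 kg. Starts lying on a flat round cork mat (fixed, 4 mm thick, 124 mm wide), pointing any way; rolls if nudged. Origin: centre of its foot, the flat end without the lid; z axis: from foot to lid. Either jar may go in either lane
- jar_b: spice jar with a dark screw lid, straight and round: diameter 41 mm, length 105 mm with the lid (20 mm), 0.08 to 0.15 kg. Starts lying on a flat round cork mat (fixed, 4 mm thick, 124 mm wide), pointing any way; rolls if nudged. Origin: centre of its foot, the flat end without the lid; z axis: from foot to lid. Either jar may go in either lane
- rack: spice rack, fixed: wooden bed 200 (y) x 104 mm, sloping at 30 degrees, rising along rack +x (about left and towards the robot). Origin: on the worktop; the bed's top is 50 mm over it. Up-slope is (cos 30, 0, sin 30), the bed's normal (-sin 30, 0, cos 30). Lanes run up-slope at y = +50 (near) and -50 mm (far); in each, two steel wires cradle a jar, its axis 26.6 mm, underside 6 mm above the bed
- bar_mid (a point): middle of the steel cross bar (8 mm thick, along rack y, posts at y = +-96 mm) that bridges both lanes: centre line 60.5 mm above the bed, 20 mm down-slope of the rack's origin (measured along the bed), 9.5 mm free over a lying jar, 14 to 30 mm up-slope of the stop board's face. A jar's foot must slide down beneath it, parallel to the bed within some 10 degrees
- stop: stop board across the lower end of both lanes, 10 mm thick, 180 mm wide, top 37 mm above the bed. It was set anywhere over a 16 mm stretch of the slope and is clamped: does not give under 25 N. Origin: that of the rack when the board is set lowest, else up to 16 mm up-slope from it
- seat_near (a point): where the foot centre of a jar that is fully home in the near lane lies (rack y = +50 mm): on the jar's axis, at the stop board's face, 26.6 mm above the bed. Moves with the board; axes as the rack's. A jar let go higher up, its foot not under the bar, may overbalance
- seat_far (a point): where the foot centre of a jar that is fully home in the far lane lies (rack y = -50 mm): on the jar's axis, at the stop board's face, 26.6 mm above the bed. Moves with the board; axes as the rack's. A jar let go higher up, its foot not under the bar, may overbalance
- pepper_mill: bystander, leave it alone: pepper mill 58 mm wide, 170 mm tall, standing. It, the tin and the onion stand beneath or beside a wall cabinet whose underside is 0.44 m above the worktop, beyond about x = 0.57 m, left of y = 0. Origin: centre of its underside
- tin: bystander, leave it alone: low round tin 75 mm wide, 58 mm tall. Origin: centre of its underside
- onion: bystander, leave it alone: onion about 84 mm wide, 82 mm tall. Origin: under its middle
There are look-alikes about, which are no part of the job. Leave any red or yellow look-alike of the jar_a alone.

How it is judged:
On the way, in this order (a step that is already met when the one before it is completed fails the run):
1. a first jar lies in a lane, lid up the slope, and is pressed (over 2 N) against the stop board (((((distance between jar_a and seat_near below 0.005 m and angle between jar_a's own z axis and vertical between 0.94 and 1.15 rad) or (distance between jar_a and seat_far below 0.005 m and angle between jar_a's own z axis and vertical between 0.94 and 1.15 rad)) and contact force between jar_a and stop above 2 N) or (((distance between jar_b and seat_near below 0.005 m and angle between jar_b's own z axis and vertical between 0.94 and 1.15 rad) or (distance between jar_b and seat_far below 0.005 m and angle between jar_b's own z axis and vertical between 0.94 and 1.15 rad)) and contact force between jar_b and stop above 2 N))), for 0.1 s.
2. with the first jar let go in its lane, the other jar is pressed (over 2 N) against the stop board in the other lane ((((((distance between jar_a and seat_near below 0.005 m and angle between jar_a's own z axis and vertical between 0.94 and 1.15 rad) or (distance between jar_a and seat_far below 0.005 m and angle between jar_a's own z axis and vertical between 0.94 and 1.15 rad)) and contact force between jar_a and stop above 2 N) and ((distance between jar_b and seat_near below 0.005 m and angle between jar_b's own z axis and vertical between 0.94 and 1.15 rad) or (distance between jar_b and seat_far below 0.005 m and angle between jar_b's own z axis and vertical between 0.94 and 1.15 rad)) and contact force between jar_b and the fingers below 0.1 N) or ((((distance between jar_b and seat_near below 0.005 m and angle between jar_b's own z axis and vertical between 0.94 and 1.15 rad) or (distance between jar_b and seat_far below 0.005 m and angle between jar_b's own z axis and vertical between 0.94 and 1.15 rad)) and contact force between jar_b and stop above 2 N) and ((distance between jar_a and seat_near below 0.005 m and angle between jar_a's own z axis and vertical between 0.94 and 1.15 rad) or (distance between jar_a and seat_far below 0.005 m and angle between jar_a's own z axis and vertical between 0.94 and 1.15 rad)) and contact force between jar_a and the fingers below 0.1 N))), for 0.1 s.
At the end, for the whole second after the job is handed in: one jar in each lane, lid up the slope, its axis 24 to 36 degrees above level, the centre of its foot within 5 mm of its fully home place against the stop board; both released and at rest ((((distance between jar_a and seat_near below 0.005 m and angle between jar_a's own z axis and vertical between 0.94 and 1.15 rad) and (distance between jar_b and seat_far below 0.005 m and angle between jar_b's own z axis and vertical between 0.94 and 1.15 rad)) or ((distance between jar_a and seat_far below 0.005 m and angle between jar_a's own z axis and vertical between 0.94 and 1.15 rad) and (distance between jar_b and seat_near below 0.005 m and angle between jar_b's own z axis and vertical between 0.94 and 1.15 rad))) and contact force between each of jar_a, jar_b and the fingers below 0.1 N and linear speed of each of jar_a, jar_b below 0.02 m/s); the robot touches nothing.
It fails at once if jar_a is pressed against the stop board with more than 25 N (contact force between jar_a and stop above 25 N).
It fails at once if jar_b is pressed against the stop board with more than 25 N (contact force between jar_b and stop above 25 N).
It fails at once if the pepper mill is moved by more than 20 mm (distance of pepper_mill from where it was at the start of the episode above 0.02 m).
It fails at once if the tin is moved by more than 20 mm (distance of tin from where it was at the start of the episode above 0.02 m).
It fails at once if the onion is moved by more than 20 mm (distance of onion from where it was at the start of the episode above 0.02 m).
It also fails if it takes over 72 s, if anything falls off the work surface, if the arm or the gripper's body presses on something with over 40 N, if the wrist force passes 120 N, or if a joint passes its speed limit or range.

### The arm

A 7-joint arm with a two-finger parallel gripper is mounted at the origin on a cart in front of the work surface, level with it; the furniture and walls round the work are solid. World frame = base frame: x ahead of the robot, y to its left, z up, the work surface at z = 0. Lengths are in m, angles in rad, forces in N, time in s.
With the tool pointing down it reaches from about 0.425 to 0.825 m from the base axis. Payload 3.6 kg.
Tool frame: the origin (TCP) lies on the front face of the gripper's body, between the roots of the fingers; the fingertips stand 84 mm ahead of it and the grasp point (between the pads) lies 65 mm ahead of it (bot.nose_length is the distance from the TCP to the fingertips, in m); z points along the fingers, y is the line along which they close (so a half turn about z gives the same grasp; the last joint's range is limited). The gripper opens to 93 mm and grips with 3 to 60 N. Pads are 15 mm wide; open, the fingers measure 128 mm over their backs; the gripper's body (75 mm by 188 mm) begins 65 mm behind the grasp point.
Start: joints at [1.083, 0.615, -0.013, 1.423, 0.008, 1.103, -0.04], TCP at [0.29, -0.582, 0.303] pointing down, gripper open.
Joint ranges: [-3.12, 3.12], [-0.3, 2.06], [-1.34, 1.32], [0.26, 2.42], [-1.36, 4.5], [0.01, 1.98], [-2.84, 2.84]. Speed limits (rad/s): [2.79, 2.79, 3.14, 3.14, 3.14, 3.14, 3.14].

### API

Orientations are given as [roll, pitch, yaw] about the fixed x, y, z axes, in that order (R = Rz(yaw) Ry(pitch) Rx(roll)).
In Python, from cell import bot, read_camera, job_done gives the robot as it stands.
- The arm moves only by the tool drive_tool, never from a script. Its arguments are lists of equal length, an entry for each row: "jaw": the finger opening in mm, from 0 to 93; "delta_pos": the shift along the tool's x, y, z in parts of the range, where 1.0 means 500 mm, a list of three; "twist": the turn about the tool's z in shares of pi rad (1.0 is pi rad). A call has 1 to 20 rows; each row is the pose to reach, as a shift and turn from the pose commanded when the call began, along the tool's axes at that moment; what a row does not reach only later rows make up. A row lasts 1/12 s, in which the tool goes at most 41.7 mm and 7.16 degrees, less where a joint would pass 70% of its speed; a pose out of reach is approached as far as the arm can. No shift or turn number may pass 1 either way. A call with a gripper value outside its range is refused whole. The fingers move at their own pace and stop on an object; the grip force is fixed at half the most. Time passes only in rows, so rows that repeat a pose let the fingers close. It gives the time, the measured TCP pose, the force, the opening and the grip force at its end, in the units of the state.
- bot.read_state(): the state, without advancing time (a new reading comes with each control period).
- read_camera(name): name is "scene" or "side" or "wrist"; returns a dict with "pixels" (480x640x3 uint8, red, green, blue), "depth" (480x640 float32, m along the optical axis (not along the pixel's ray), 0 where there is no reading), "fx", "fy", "cx", "cy" (pixels), "k1" (the pictures are not rectified: a ray, as slopes to the right and down, at radius r is drawn at 1 + k1 r^2 times it, then the intrinsics apply), "rvec" (rotation vector, rad) and "tvec" (3), from world to camera coordinates, as OpenCV has them. Camera axes: x right, y down, z forward; pixel columns grow to the right and rows downward; lengths in m; the calibration is good to about 2 mm. A picture is of the moment at which its call begins.
- job_done(): hands the job in; it is judged then, once.
The state is a dict: "t": time; "joint_pos": joint angles; "qd": joint speeds; "effort": joint torques, N m; "tcp_pos": TCP position; "eef_rot": TCP orientation; "contact_force": force on the tool from outside, world axes, zero at the start; "wrist_torque": the same for the moment, N m; "gripper_width": finger opening in m; "gripper_force": force on a finger pad.
Only numpy, scipy, OpenCV 4.12 (cv2) and the standard library are available. Lean on these libraries where they do the work, as an engineer would, in place of code of your own. Each camera call takes 0.05 s, during which the arm holds its last target. There are 200 camera calls.

## Working session

There is one attempt and no reset: what is moved stays moved. The work goes in short steps, Python scripts to look and compute and a tool call to move; the robot and the scene stay as the last step left them, time stands still between calls to the robot, and variables do not carry over. Pictures are saved under pics/ and viewed, at most 10 in all, crops included, and the job is handed in when it is done.

Besides the shell and the picture viewer there is one more tool, called as name([rows], argument=value, ...), one row to a line, values as JSON. drive_tool: Moves the arm, as the interface text tells. Its arguments: {"type":"object","properties":{"jaw":{"type":"array"},"delta_pos":{"type":"array"},"twist":{"type":"array"}},"required":["jaw","delta_pos","twist"]}

```bash
mkdir -p pics; ls
cat > h.py <<'E'
import numpy as np, cv2
from cell import bot, read_camera, job_done
def cam(n):
    c=read_camera(n); c['R']=cv2.Rodrigues(np.array(c['rvec'],float))[0]; c['t']=np.array(c['tvec'],float).ravel(); return c
def slopes(c,uv):
    d=(np.asarray(uv,float).reshape(-1,2)-[c['cx'],c['cy']])/[c['fx'],c['fy']]
    s=d.copy()
    for _ in range(20): s=d/(1+c['k1']*(s**2).sum(1,keepdims=True))
    return s
def rays(c,uv):
    s=slopes(c,uv); return -c['R'].T@c['t'], np.c_[s,np.ones(len(s))]@c['R']
def plane(c,uv,z):
    o,d=rays(c,uv); return o+d*((z-o[2])/d[:,2])[:,None]
def cloud(c):
    v,u=np.mgrid[0:480,0:640]; uv=np.c_[u.ravel(),v.ravel()]; o,d=rays(c,uv)
    z=c['depth'].ravel(); P=o+d*z[:,None]; P[z<=0]=np.nan; return P.reshape(480,640,3)
def tri(c1,uv1,c2,uv2):
    o1,d1=rays(c1,uv1); o2,d2=rays(c2,uv2); d1=d1[0];d2=d2[0]
    k=np.linalg.lstsq(np.c_[d1,-d2],o2-o1,rcond=None)[0]; a=o1+k[0]*d1;b=o2+k[1]*d2
    return (a+b)/2, np.linalg.norm(a-b)
E
python3 - <<'E'
from h import *
import pickle
print(bot.read_state()); print(bot.nose_length)
for n in('scene','side','wrist'):
    c=cam(n); pickle.dump(c,open(n+'0.pkl','wb')); cv2.imwrite(f'pics/{n}0.png',c['pixels'][:,:,::-1]); print(n,-c['R'].T@c['t'],c['R'][2],c['fx'],c['k1'],(c['depth']>0).mean())
E
```

```text
pics
{'t': 0.0, 'joint_pos': array([ 1.08244949,  0.61594472, -0.01262554,  1.42490744,  0.00809973,
        1.10338044, -0.04041961]), 'qd': array([-0.00271263,  0.00191567,  0.00253114,  0.00148826, -0.00083387,
       -0.00044015,  0.00106438]), 'effort': array([-1.98474545e-04, -4.58932185e+01,  2.09193164e-01, -1.65743369e+01,
       -6.11036690e-02,  2.05220544e-02,  2.50513694e-04]), 'tcp_pos': array([ 0.28939872, -0.58137516,  0.30156149]), 'eef_rot': array([-3.13900299e+00,  3.20775070e-05,  4.61901223e-01]), 'contact_force': array([-0.11792504,  0.19763901,  0.1769808 ]), 'wrist_torque': array([ 0.01596791, -0.02313853, -0.02789333]), 'gripper_force': 0.0, 'gripper_width': 0.09299591652196311}
0.0841
scene [ 0.524582  -0.9977907  0.8582254] [-0.0102028   0.79583213 -0.60543136] 624.622998076807 -0.2185538778780023 0.9960611979166667
side [ 0.73988316 -0.67027662  1.03400644] [-0.185355    0.57597923 -0.796173  ] 488.0321959421592 -0.09817130846708665 0.995869140625
wrist [ 0.35512679 -0.54918326  0.3842449 ] [-0.23949577 -0.11709216 -0.96381077] 385.4099180942249 0.0039483003556150245 0.9960384114583334
```

View pics/scene0.png

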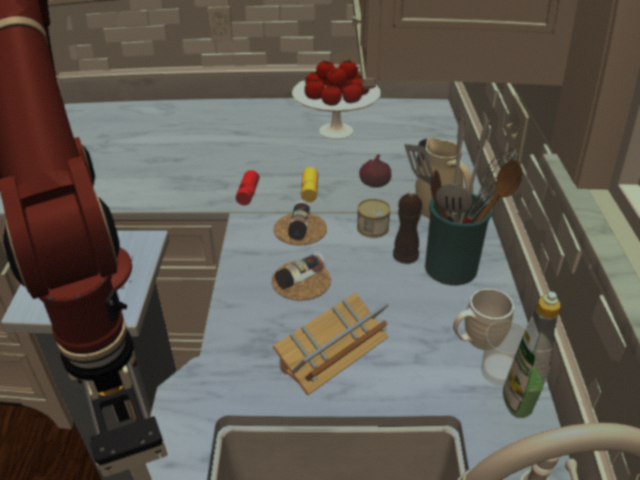

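View pics/side0.png

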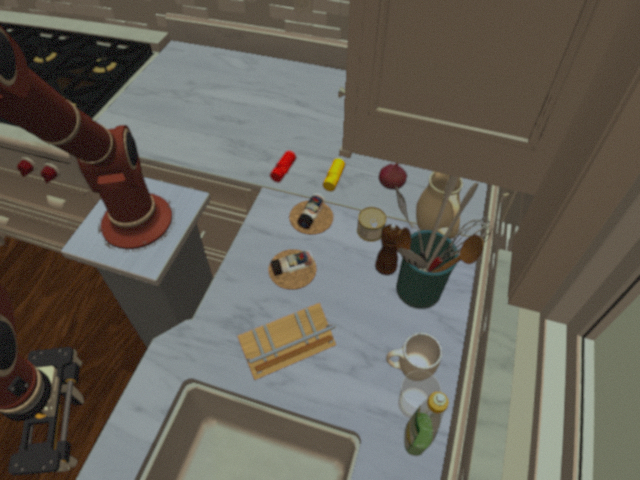

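Run:
```python
from h import *
import pickle
S,D=[pickle.load(open(n+'0.pkl','rb')) for n in('scene','side')]
a=S['pixels'][195:400,260:400]; b=D['pixels'][185:385,225:345]
A=cv2.resize(a,None,fx=2.9,fy=2.9,interpolation=cv2.INTER_CUBIC);B=cv2.resize(b,None,fx=2.9,fy=2.9,interpolation=cv2.INTER_CUBIC)
im=np.zeros((600,800,3),np.uint8); im[:A.shape[0],:A.shape[1]]=A; im[:B.shape[0],410:410+B.shape[1]]=B
cv2.imwrite('pics/crop1.png',im[:,:,::-1])
for n,c in(('scene',S),('side',D)):
    P=cloud(c); h=cv2.cvtColor(c['pixels'],cv2.COLOR_RGB2HSV)
    ok=(P[...,0]>.3)&(P[...,0]<.75)&(P[...,1]>-.45)&(P[...,1]<.2)&(P[...,2]>.012)&(P[...,2]<.2)
    k,l,st,ce=cv2.connectedComponentsWithStats(ok.astype(np.uint8))
    for i in range(1,k):
        if st[i,4]>60:
            q=P[l==i]; print(n,st[i],q.mean(0).round(3),q.min(0).round(3),q.max(0).round(3))
    # bed plane by wood colour
    w=ok&(h[...,1]>90)&(h[...,0]>8)&(h[...,0]<25)&(h[...,2]>120)&(P[...,1]<-.15)
    q=P[w]
    for _ in range(6):
        m=np.median(q,0) if _==0 else q.mean(0); nn=np.linalg.svd(q-q.mean(0),full_matrices=False)[2][2]; nn*=np.sign(nn[2]); r=(q-q.mean(0))@nn; q=q[abs(r)<max(.003,1.5*r.std())]
    print('bed',len(q),q.mean(0).round(4),nn.round(3),'tilt',np.degrees(np.arccos(nn[2])),'yaw',np.degrees(np.arctan2(-nn[1],-nn[0])),r.std())
```

```text
scene [ 393  191   29   70 1394] [0.691 0.046 0.09 ] [0.667 0.03  0.012] [0.721 0.075 0.172]
scene [357 199  34  36 994] [0.627 0.151 0.044] [0.59  0.122 0.012] [0.665 0.199 0.062]
scene [ 425  198   20   79 1005] [ 0.738 -0.005  0.102] [ 0.726 -0.031  0.012] [0.75  0.06  0.193]
scene [288 203  23  36 581] [0.459 0.142 0.036] [0.435 0.106 0.012] [0.483 0.2   0.05 ]
scene [275 253  51  37 993] [ 0.469 -0.028  0.035] [ 0.417 -0.064  0.013] [0.519 0.022 0.049]
scene [ 272  293  117  102 6099] [ 0.531 -0.241  0.051] [ 0.428 -0.329  0.012] [ 0.635 -0.13   0.101]
bed 3218 [ 0.5254 -0.2374  0.0431] [ 0.341 -0.368  0.865] tilt 30.12374971697697 yaw 132.84757731062643 0.001430036924153853
side [297 196  26  33 478] [0.462 0.148 0.038] [0.435 0.108 0.012] [0.483 0.2   0.051]
side [ 357  207   44   67 1590] [0.663 0.098 0.072] [0.591 0.034 0.012] [0.723 0.199 0.172]
side [410 231   8  20  79] [0.745 0.054 0.143] [ 0.738 -0.019  0.098] [0.75  0.066 0.198]
side [270 250  44  26 685] [ 0.472 -0.023  0.038] [ 0.417 -0.063  0.013] [0.52  0.025 0.05 ]
side [397 258  12  39 249] [ 0.741 -0.011  0.085] [ 0.731 -0.029  0.012] [0.75  0.02  0.163]
side [ 238  303   98   77 4152] [ 0.536 -0.234  0.053] [ 0.433 -0.327  0.013] [ 0.636 -0.129  0.102]
bed 2103 [ 0.5263 -0.2321  0.0451] [ 0.342 -0.364  0.866] tilt 29.970927919827382 yaw 133.16053890786796 0.001470456485676075
```

View pics/crop1.png

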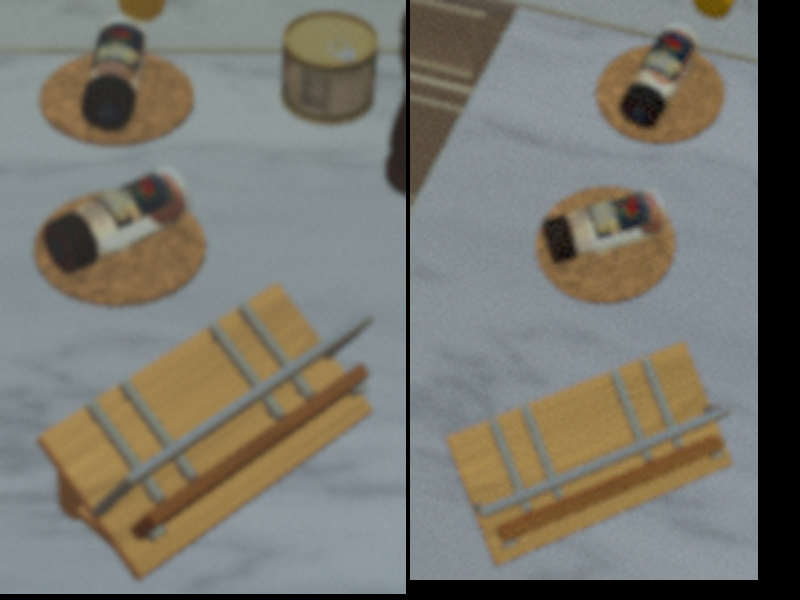

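Run:
```python
from h import *
import pickle
yaw=np.radians(133.0); cy,sy=np.cos(yaw),np.sin(yaw); t=np.radians(30)
ex=np.array([cy,sy,0]); ey=np.array([-sy,cy,0]); up=np.cos(t)*ex+[0,0,np.sin(t)]; nn=-np.sin(t)*ex+[0,0,np.cos(t)]
for n in('scene','side'):
    c=pickle.load(open(n+'0.pkl','rb')); P=cloud(c); h=cv2.cvtColor(c['pixels'],cv2.COLOR_RGB2HSV)
    C0=np.array([.526,-.235,.0]); 
    box=(abs(P[...,0]-.53)<.13)&(abs(P[...,1]+.235)<.12)&(P[...,2]>.005)
    Q=P-[.526,-.235,.044]; N=Q@nn; Sx=Q@up; Y=Q@ey
    w=box&(abs(N)<.004)&(h[...,1]>90)
    n0=np.median(N[w]); uvs=np.argwhere(w)[:,::-1].astype(np.float32)
    # rays onto bed plane
    o,d=rays(c,uvs); pb=o+d*(((C0+[0,0,.044]+n0*nn-o)@nn)/(d@nn))[:,None]
    q=np.c_[(pb-[.526,-.235,.044])@up,(pb-[.526,-.235,.044])@ey].astype(np.float32)
    (r)=cv2.minAreaRect(q); print(n,'bed n0',n0,'rect',r, 's',np.percentile(q[:,0],[.3,99.7]).round(4),'y',np.percentile(q[:,1],[.3,99.7]).round(4))
    N=N-n0
    m=box&(abs(N-.037)<.004)&(Sx<.0); print(' stop s',np.percentile(Sx[m],[3,50,97]).round(4),'y',np.percentile(Y[m],[2,98]).round(4),m.sum())
    m=box&(N>.054)&(N<.068); print(' bar s',np.percentile(Sx[m],[3,50,97]).round(4),'N',np.median(N[m]),'y',np.percentile(Y[m],[1,99]).round(4),m.sum())
    m=box&(N>.003)&(N<.009)&(Sx>0.015)&(abs(Y)<.085); 
    hy=np.histogram(Y[m],bins=np.arange(-.09,.091,.006))[0]; print(' wires hist',hy,'N',np.median(N[m]))
    for nm,cx,cyy in(('far',.46,.145),('mid',.47,-.025)):
        m=(abs(P[...,0]-cx)<.065)&(abs(P[...,1]-cyy)<.065)&(P[...,2]>.014); p=P[m]
        top=p[p[:,2]>.036]; ctr,(vx)=top.mean(0),None
        v=np.linalg.svd((top-ctr)[:,:2],full_matrices=False)[2][0]
        nrm=np.array([-v[1],v[0]]); a=(p[:,:2]-ctr[:2])@v; l=(p[:,:2]-ctr[:2])@nrm; at=(top[:,:2]-ctr[:2])@v
        dark=h[...,2][m]<60
        print(nm,'n',len(p),'dir',v.round(3),np.degrees(np.arctan2(v[1],v[0])).round(1),'ctr',ctr.round(4),'ext top',np.percentile(at,[1,99]).round(4),'lat',np.percentile(l,[1,99]).round(4),'zmax',np.percentile(p[:,2],[50,90,98]).round(4),'darkmean',p[dark].mean(0).round(3))
        # circle fit in cross-section
        mm=abs(a)<.035; X=np.c_[2*l[mm],2*p[mm,2],np.ones(mm.sum())]; s=np.linalg.lstsq(X,l[mm]**2+p[mm,2]**2,rcond=None)[0]; print('   circle l,z,r',s[:2].round(4),np.sqrt(s[2]+s[0]**2+s[1]**2).round(4))
```

```text
scene bed n0 -0.00013975340163187934 rect ((-0.0018362142145633698, -0.007365457713603973), (0.101468026638031, 0.20056700706481934), 0.10016543418169022) s [-0.0523  0.0484] y [-0.1064  0.0916]
 stop s [-0.0357 -0.0308 -0.0257] y [-0.0959  0.0802] 538
 bar s [-0.0107 -0.0071 -0.003 ] N 0.06363624693365026 y [-0.1067  0.0895] 487
 wires hist [ 1  3 18 24  4  3 10 37  4  3  3  4  3  4  2  4  2  2  3 30 16  3  1 15
 29  4  2  2  0  0] N 0.006668781726801963
far n 619 dir [-0.115 -0.993] -96.6 ctr [0.4593 0.1556 0.042 ] ext top [-0.0534  0.0475] lat [-0.0191  0.0194] zmax [0.0393 0.0452 0.047 ] darkmean [0.457 0.122 0.033]
   circle l,z,r [-0.0005  0.0268] 0.0185
mid n 988 dir [-0.801 -0.599] -143.2 ctr [ 0.4684 -0.0218  0.0418] ext top [-0.0538  0.0497] lat [-0.0182  0.017 ] zmax [0.0379 0.0445 0.0462] darkmean [ 0.447 -0.044  0.035]
   circle l,z,r [-0.0028  0.027 ] 0.0175
side bed n0 2.2577173897128743e-05 rect ((-0.0017829947173595428, -0.010194770991802216), (0.10117112100124359, 0.19707149267196655), 0.015599084086716175) s [-0.0518  0.0485] y [-0.1078  0.0877]
 stop s [-0.0356 -0.0304 -0.0253] y [-0.0964  0.0754] 383
 bar s [-0.0109 -0.0068 -0.0031] N 0.06355763782403248 y [-0.1065  0.0863] 347
 wires hist [ 0  4 16 12  4  1  9 15  2  4  3  3  2  1  2  1  3  3  5 19 14  1  4 13
  7  5  1  4  2  0] N 0.005954528267644627
far n 510 dir [-0.099 -0.995] -95.7 ctr [0.4612 0.1577 0.0426] ext top [-0.0515  0.0467] lat [-0.0203  0.0183] zmax [0.0407 0.0459 0.0481] darkmean [0.46  0.127 0.036]
   circle l,z,r [-0.0017  0.0275] 0.0185
mid n 684 dir [-0.796 -0.605] -142.8 ctr [ 0.4705 -0.0195  0.0425] ext top [-0.0511  0.0513] lat [-0.0196  0.0171] zmax [0.0403 0.0457 0.0481] darkmean [ 0.452 -0.042  0.039]
   circle l,z,r [-0.0028  0.0281] 0.0176
```

```bash
cat > go.py <<'E'
import sys
from h import *
from scipy.spatial.transform import Rotation as Ro
def rel(tgt,yaw):
    s=bot.read_state(); R=Ro.from_euler('xyz',s['eef_rot']).as_matrix(); d=R.T@(np.array(tgt)-s['tcp_pos'])*1000
    y=np.degrees(np.arctan2(R[1,0],R[0,0])); tw=-((yaw-y+180)%360-180)
    print('t',round(s['t'],2),'tcp',s['tcp_pos'].round(4),'yaw',y.round(1),'delta',d.round(1),'twist',round(tw,1),'F',s['contact_force'].round(1),'w',round(s['gripper_width'],4),'tiltdeg',np.degrees(np.arccos(-R[2,2])).round(2),'j7',s['joint_pos'][6].round(2))
if __name__=='__main__':
    v=list(map(float,sys.argv[1:])); rel(v[:3],v[3])
E
python3 go.py .4818 -.0079 .22 37
```

```text
t 0.15 tcp [ 0.2894 -0.5815  0.3019] yaw 26.5 delta [ 427.9 -427.6   82.7] twist -10.5 F [-0.3  0.8 -0.5] w 0.0926 tiltdeg 0.11 j7 -0.04
```

The rows are not in the units I measure in: shifts go in shares of 500 mm and turns go in shares of pi rad. I convert before sending: -428 mm / 500 = -0.856, -100 mm / 500 = -0.2, -10.5 degrees / 180 = -0.0583.

drive_tool([
  [0.05,-0.05,0],
  [0.1,-0.1,0],
  [0.15,-0.15,0],
  [0.2,-0.2,0],
  [0.25,-0.25,0],
  [0.3,-0.3,0],
  [0.35,-0.35,0],
  [0.4,-0.4,0.01],
  [0.45,-0.45,0.02],
  [0.5,-0.5,0.04],
  [0.55,-0.55,0.06],
  [0.6,-0.6,0.08],
  [0.65,-0.65,0.1],
  [0.7,-0.7,0.12],
  [0.75,-0.75,0.14],
  [0.8,-0.8,0.15],
  [0.83,-0.83,0.16],
  [0.856,-0.856,0.166],
  [0.856,-0.856,0.166],
  [0.856,-0.856,0.166],
], jaw=[90,90,90,90,90,90,90,90,90,90,90,90,90,90,90,90,90,90,90,90], twist=[0,0,-0.0056,-0.0111,-0.0167,-0.0222,-0.0278,-0.0333,-0.0389,-0.0444,-0.05,-0.0556,-0.0583,-0.0583,-0.0583,-0.0583,-0.0583,-0.0583,-0.0583,-0.0583])

```text
t: 1.82
tcp_pos: [0.482, -0.0073, 0.2195]
eef_rot: [-3.141, 0.001, 0.648]
contact_force: [0.1, -0.9, -0.2]
gripper_width: 0.09
gripper_force: 0.0
```

```bash
python3 go.py .4818 -.0079 .0925 37
python3 - <<'E'
from h import *
c=cam('wrist'); cv2.imwrite('pics/w1.png',c['pixels'][:,:,::-1])
P=cloud(c); m=(abs(P[...,0]-.47)<.075)&(abs(P[...,1]+.02)<.075)&(P[...,2]>.012)&(P[...,2]<.06); p=P[m]
top=p[p[:,2]>.036]; ctr=top.mean(0); v=np.linalg.svd((top-ctr)[:,:2],full_matrices=False)[2][0]
nr=np.array([-v[1],v[0]]); a=(p[:,:2]-ctr[:2])@v; l=(p[:,:2]-ctr[:2])@nr
print(len(p),ctr.round(4),np.degrees(np.arctan2(v[1],v[0])),np.percentile(a,[1,99]),np.percentile(l,[1,99]),np.percentile(p[:,2],[50,98]))
mm=abs(a)<.04; X=np.c_[2*l[mm],2*p[mm,2],np.ones(mm.sum())]; s=np.linalg.lstsq(X,l[mm]**2+p[mm,2]**2,rcond=None)[0]; print('circle',s[:2].round(4),np.sqrt(s[2]+s[0]**2+s[1]**2))
am=np.percentile(a,[1,99]).mean(); print('centre',ctr[:2]+am*v+s[0]*nr)
E
```

```text
t 1.82 tcp [ 0.482  -0.0073  0.2195] yaw 37.1 delta [ -0.4   0.4 127. ] twist 0.1 F [ 0.1 -0.9 -0.2] w 0.09 tiltdeg 0.05 j7 -1.05
7583 [ 0.4708 -0.0135  0.0426] -142.34054592615922 [-0.04833728  0.05453106] [-0.01957862  0.01917621] [0.04265394 0.04624071]
circle [-0.0001  0.026 ] 0.019476058484703206
centre [ 0.46831135 -0.01535255]
```

View pics/w1.png

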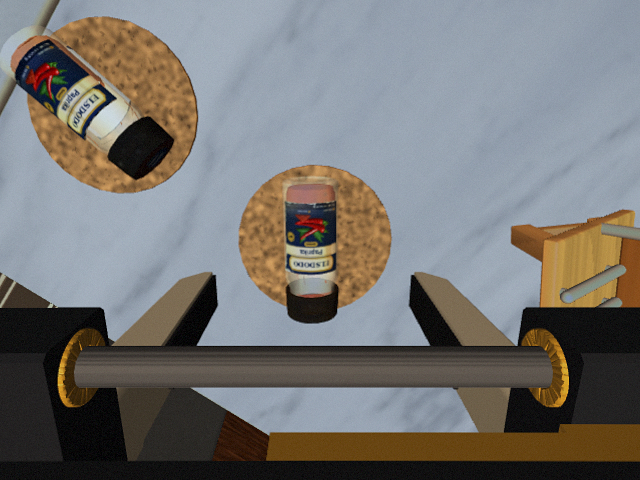

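To row units: 127 mm / 500 = 0.254, 120 mm / 500 = 0.24.

drive_tool([
  [0,0,0.05],
  [0,0,0.1],
  [0,0,0.15],
  [0,0,0.19],
  [0,0,0.22],
  [0,0,0.24],
  [0,0,0.254],
  [0,0,0.254],
  [0,0,0.254],
  [0,0,0.254],
  [0,0,0.254],
  [0,0,0.254],
  [0,0,0.254],
  [0,0,0.254],
  [0,0,0.254],
  [0,0,0.254],
], jaw=[80,80,80,80,80,80,80,80,60,50,44,38,36,36,36,36], twist=[0,0,0,0,0,0,0,0,0,0,0,0,0,0,0,0])

```text
t: 3.2
tcp_pos: [0.4822, -0.0079, 0.093]
eef_rot: [3.142, -0.0, 0.645]
contact_force: [-0.4, -0.4, 2.8]
gripper_width: 0.0398
gripper_force: 30.0
```

To row units: 186 mm / 500 = 0.372, -120 mm / 500 = -0.24, 84 degrees / 180 = 0.4667.

drive_tool([
  [0,0,-0.016],
  [0,0,-0.05],
  [0,0,-0.09],
  [0,0,-0.14],
  [0,0,-0.19],
  [0,0,-0.22],
  [0,0,-0.24],
  [-0.006,0.024,-0.24],
  [-0.014,0.06,-0.24],
  [-0.024,0.1,-0.24],
  [-0.034,0.14,-0.24],
  [-0.044,0.18,-0.24],
  [-0.054,0.22,-0.24],
  [-0.064,0.26,-0.24],
  [-0.072,0.3,-0.24],
  [-0.08,0.33,-0.24],
  [-0.086,0.356,-0.24],
  [-0.09,0.372,-0.24],
  [-0.09,0.372,-0.24],
  [-0.09,0.372,-0.24],
], jaw=[36,36,36,36,36,36,36,36,36,36,36,36,36,36,36,36,36,36,36,36], twist=[0,0,0,0,0,0,0.0222,0.0611,0.1,0.1389,0.1778,0.2167,0.2556,0.2944,0.3333,0.3722,0.4111,0.4444,0.4667,0.4667])

```text
t: 4.87
tcp_pos: [0.5576, -0.184, 0.2127]
eef_rot: [3.141, 0.001, -0.823]
contact_force: [0.7, 0.2, -1.2]
gripper_width: 0.0399
gripper_force: 30.0
```

```bash
python3 go.py .5582 -.1831 .170 -47
cat > look.py <<'E'
from h import *
import sys
out=sys.argv[1]; yaw=np.radians(133.0); t=np.radians(30)
ex=np.array([np.cos(yaw),np.sin(yaw),0]); ey=np.array([-np.sin(yaw),np.cos(yaw),0]); up=np.cos(t)*ex+[0,0,np.sin(t)]; nn=-np.sin(t)*ex+[0,0,np.cos(t)]; C=np.array([.526,-.235,.044])
ims=[]
for n in('scene','side'):
    c=cam(n); uv,_=cv2.projectPoints((C+[0,0,.04])[None],c['rvec'],c['tvec'],np.eye(3),None); s=uv.ravel(); r2=s@s
    u=int(c['cx']+c['fx']*s[0]*(1+c['k1']*r2)); v=int(c['cy']+c['fy']*s[1]*(1+c['k1']*r2))
    ims.append(cv2.resize(c['pixels'][max(0,v-75):v+75,u-66:u+67],(399,450),interpolation=cv2.INTER_CUBIC))
cv2.imwrite(out,np.hstack(ims)[:,:,::-1])
E
python3 look.py pics/l1.png
```

```text
t 4.87 tcp [ 0.5576 -0.184   0.2127] yaw -47.2 delta [-0.2 -1.1 42.7] twist -0.2 F [ 0.7  0.2 -1.2] w 0.0399 tiltdeg 0.05 j7 -1.89
```

View pics/l1.png

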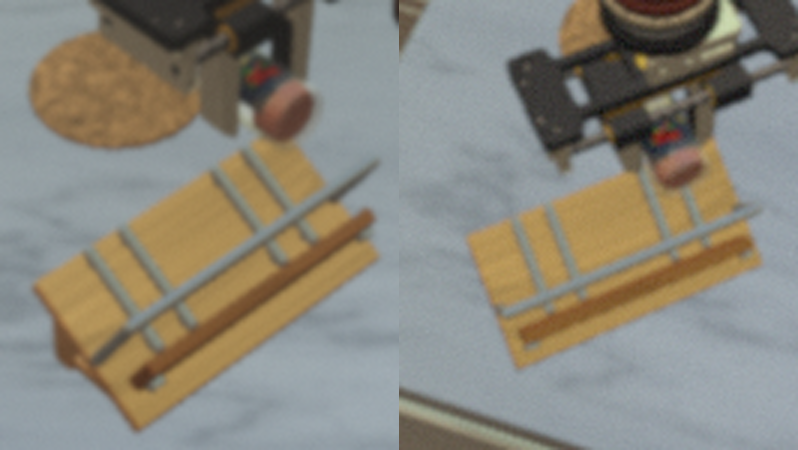

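```bash
cat > frame.py <<'E'
from h import *
yaw=np.radians(133.0); t=np.radians(30)
ex=np.array([np.cos(yaw),np.sin(yaw),0]); ey=np.array([-np.sin(yaw),np.cos(yaw),0]); ez=np.array([0,0,1.])
up=np.cos(t)*ex+np.sin(t)*ez; nn=-np.sin(t)*ex+np.cos(t)*ez; C=np.array([.526,-.235,.044])
E
python3 - <<'E'
from frame import *
from scipy.ndimage import median_filter
g=bot.read_state()['tcp_pos']-C-[0,0,.068]; print('grip x,y,z',g@ex,g@ey,g@ez)
for n in('scene','side'):
    c=cam(n); Q=cloud(c)-C; X=Q@ex;Y=Q@ey;Z=Q[...,2]; S=Q@up;N=Q@nn
    m=(X<.0)&(X>-.06)&(abs(Y+.059)<.03)&(Z>.06)&(Z<.13); 
    f=m&(X<np.percentile(X[m],20)+.006)
    print(n,m.sum(),'X',np.percentile(X[m],[1,5,20,50]).round(4),'Y',np.percentile(Y[m],[2,50,98]).round(4),'Z',np.percentile(Z[m],[2,98]).round(4),'face Y',np.percentile(Y[f],[3,97]).round(4),'Z',np.percentile(Z[f],[3,97]).round(4))
    h=cv2.cvtColor(c['pixels'],cv2.COLOR_RGB2HSV)
    w=(N>.0)&(N<.010)&(h[...,1]<80)&(S<.044)&(S>-.02)&(abs(Y+.01)<.09)
    for a,b in((-.085,-.062),(-.058,-.035),(.012,.036),(.042,.066)):
        k=w&(Y>a)&(Y<b); print('  wire',a,Y[k].mean().round(4) if k.sum() else None,k.sum(), 's max',np.percentile(S[k],99).round(4))
E
```

```text
grip x,y,z 0.016376731597988362 -0.058557116588757244 0.10070412359676323
scene 432 X [-0.0217 -0.0207 -0.0194 -0.0171] Y [-0.0739 -0.0523 -0.0373] Z [0.0867 0.1212] face Y [-0.074  -0.0379] Z [0.0867 0.12  ]
  wire -0.085 -0.0717 89 s max 0.0428
  wire -0.058 -0.046 93 s max 0.0432
  wire 0.012 0.0277 94 s max 0.0433
  wire 0.042 0.0537 96 s max 0.0436
side 296 X [-0.0211 -0.0207 -0.0195 -0.0171] Y [-0.0761 -0.0561 -0.0391] Z [0.0852 0.1223] face Y [-0.0744 -0.0399] Z [0.0848 0.1213]
  wire -0.085 -0.0739 34 s max 0.0178
  wire -0.058 -0.0475 63 s max 0.042
  wire 0.012 0.0262 59 s max 0.0427
  wire 0.042 0.0528 54 s max 0.0438
```

To row units: 48 mm / 500 = 0.096, 46 mm / 500 = 0.092.

drive_tool([
  [0,-0.004,0.02],
  [0,-0.004,0.044],
  [0,-0.004,0.068],
  [0,-0.004,0.084],
  [0,-0.004,0.092],
  [0,-0.004,0.096],
  [0,-0.004,0.096],
  [0,-0.004,0.096],
], jaw=[36,36,36,36,36,36,36,36], twist=[0,0,0,0,0,0,0,0])

```text
t: 5.73
tcp_pos: [0.5597, -0.1825, 0.1651]
eef_rot: [-3.141, -0.001, -0.821]
contact_force: [-0.9, 0.5, -1.5]
gripper_width: 0.04
gripper_force: 30.0
```

To row units: 5 mm / 500 = 0.01, 4 mm / 500 = 0.008.

drive_tool([
  [0,0,0.002],
  [0,0,0.004],
  [0,0,0.006],
  [0,0,0.008],
  [0,0,0.01],
  [0,0,0.01],
], jaw=[36,36,36,36,36,36], twist=[0,0,0,0,0,0])

```text
t: 6.23
tcp_pos: [0.5596, -0.1825, 0.1603]
eef_rot: [-3.141, -0.001, -0.821]
contact_force: [-0.4, -0.1, 3.0]
gripper_width: 0.0403
gripper_force: 30.0
```

To row units: 4 mm / 500 = 0.008, 3 mm / 500 = 0.006.

drive_tool([
  [0,0,0.002],
  [0,0,0.004],
  [0,0,0.006],
  [0,0,0.008],
  [0,0,0.008],
  [0,0,0.008],
], jaw=[36,36,36,36,36,36], twist=[0,0,0,0,0,0])

```text
t: 6.73
tcp_pos: [0.5605, -0.1835, 0.1577]
eef_rot: [-3.14, -0.004, -0.821]
contact_force: [-0.9, -0.3, 8.7]
gripper_width: 0.0402
gripper_force: 30.0
```

```bash
cat > jar.py <<'E'
# fit the jar in a lane: sys.argv[1]=lane y (rack-C frame); prints axis slope, foot s, lateral
from frame import *
import sys
ly=float(sys.argv[1]); s0=bot.read_state(); g=s0['tcp_pos']-C-[0,0,.068]; print('t',s0['t'].round(2),'grip s,n,y',(g@up).round(4),(g@nn).round(4),(g@ey).round(4),'F rack x,y,z',[round(float(s0['contact_force']@e),1) for e in(ex,ey,ez)],'w',round(s0['gripper_width'],4))
for n in('scene','side'):
    c=cam(n); Q=cloud(c)-C; S=Q@up;N=Q@nn;Y=Q@ey
    h=cv2.cvtColor(c['pixels'],cv2.COLOR_RGB2HSV)
    m=(abs(Y-ly)<.024)&(N>.012)&(N<.075)&(S>-.03)&(S<.1)
    m&=~((abs(S+.007)<.009)&(N>.05))
    if len(sys.argv)>2: m&=~(abs(Y-ly)>.0205)
    for a,b in((-.025,-.013),(-.013,-.001),(-.001,.01),(.01,.02),(.02,.04),(.04,.06),(.06,.08),(.08,.1)):
        k=m&(S>a)&(S<b)
        if k.sum()>15: print(n,a,k.sum(),'N top',np.percentile(N[k],[50,95]).round(4),'Y',np.percentile(Y[k],[3,97]).round(4),'of top',np.median(Y[k&(N>np.percentile(N[k],75))]).round(4),'S',np.percentile(S[k],[2,98]).round(4))
E
python3 jar.py -.059; python3 look.py pics/l2.png
```

```text
Traceback (most recent call last):
  File "jar.py", line 4, in <module>
    ly=float(sys.argv[1]); s0=bot.read_state(); g=s0['tcp_pos']-C-[0,0,.068]; print('t',s0['t'].round(2),'grip s,n,y',(g@up).round(4),(g@nn).round(4),(g@ey).round(4),'F rack x,y,z',[round(float(s0['contact_force']@e),1) for e in(ex,ey,ez)],'w',round(s0['gripper_width'],4))
                                                                                        ^^^^^^^^^^^^^
AttributeError: 'float' object has no attribute 'round'
```

View pics/l2.png

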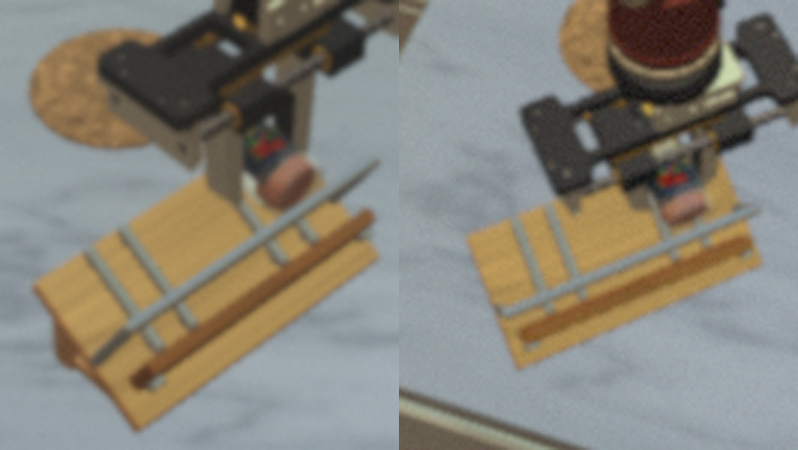

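To row units: 4 mm / 500 = 0.008, 3 mm / 500 = 0.006.

drive_tool([
  [0,0,0.002],
  [0,0,0.004],
  [0,0,0.006],
  [0,0,0.008],
  [0,0,0.008],
  [0,0,0.008],
], jaw=[36,36,36,36,36,36], twist=[0,0,0,0,0,0])

```text
t: 7.33
tcp_pos: [0.5614, -0.1845, 0.1543]
eef_rot: [-3.139, -0.007, -0.822]
contact_force: [1.5, -1.5, 8.3]
gripper_width: 0.04
gripper_force: 30.0
```

```bash
sed -i "s/s0\['t'\].round(2)/s0['t']/" jar.py; python3 jar.py -.059
```

```text
t 7.3333 grip s,n,y 0.0322 0.0302 -0.0603 F rack x,y,z [-2.1, -0.1, 8.3] w 0.04
scene -0.001 153 N top [0.0511 0.0617] Y [-0.0755 -0.0399] of top -0.0594 S [-0.0005  0.0096]
scene 0.01 134 N top [0.0538 0.0605] Y [-0.0721 -0.0391] of top -0.0589 S [0.0102 0.0197]
scene 0.02 269 N top [0.0503 0.0569] Y [-0.0822 -0.0361] of top -0.0586 S [0.0204 0.0395]
scene 0.04 116 N top [0.0521 0.0713] Y [-0.0823 -0.0364] of top -0.0794 S [0.0401 0.0529]
side -0.013 32 N top [0.035  0.0453] Y [-0.076  -0.0423] of top -0.0572 S [-0.006  -0.0012]
side -0.001 80 N top [0.0561 0.0614] Y [-0.0773 -0.04  ] of top -0.061 S [-0.0009  0.0096]
side 0.01 95 N top [0.0547 0.0608] Y [-0.077  -0.0399] of top -0.0592 S [0.0101 0.0198]
side 0.02 188 N top [0.0496 0.0568] Y [-0.0824 -0.037 ] of top -0.0597 S [0.0205 0.0393]
side 0.04 66 N top [0.0463 0.0661] Y [-0.082  -0.0538] of top -0.0804 S [0.0402 0.0579]
```

drive_tool([
  [0,0,0.002],
  [0,0,0.004],
  [0,0,0.006],
  [0,0,0.006],
  [0,0,0.006],
  [0,0,0.006],
], jaw=[36,36,36,36,36,36], twist=[0,0,0,0,0,0])

```text
t: 7.93
tcp_pos: [0.5619, -0.185, 0.1515]
eef_rot: [-3.139, -0.009, -0.822]
contact_force: [1.3, -2.6, 9.1]
gripper_width: 0.0399
gripper_force: 30.0
```

```bash
python3 jar.py -.059
```

```text
t 7.9333 grip s,n,y 0.0302 0.0282 -0.0603 F rack x,y,z [-2.8, 0.8, 9.1] w 0.0399
scene -0.001 125 N top [0.0503 0.0584] Y [-0.0727 -0.04  ] of top -0.0595 S [-0.0008  0.0097]
scene 0.01 137 N top [0.0501 0.0564] Y [-0.0739 -0.0365] of top -0.0593 S [0.0104 0.0199]
scene 0.02 266 N top [0.0487 0.0562] Y [-0.0819 -0.037 ] of top -0.0598 S [0.0205 0.0396]
scene 0.04 87 N top [0.052 0.071] Y [-0.0823 -0.0496] of top -0.0805 S [0.0403 0.0592]
side -0.013 21 N top [0.036 0.049] Y [-0.0767 -0.0411] of top -0.0499 S [-0.006  -0.0017]
side -0.001 79 N top [0.0529 0.0588] Y [-0.0772 -0.0402] of top -0.061 S [-0.0001  0.0098]
side 0.01 95 N top [0.0509 0.0562] Y [-0.0788 -0.0386] of top -0.0588 S [0.0102 0.0198]
side 0.02 182 N top [0.048  0.0539] Y [-0.0824 -0.0376] of top -0.0599 S [0.0203 0.0394]
side 0.04 53 N top [0.0463 0.0657] Y [-0.0821 -0.0537] of top -0.081 S [0.0402 0.056 ]
```

drive_tool([
  [0,0,0.002],
  [0,0,0.004],
  [0,0,0.006],
  [0,0,0.008],
  [0,0,0.008],
  [0,0,0.008],
], jaw=[36,36,36,36,36,36], twist=[0,0,0,0,0,0])

```text
t: 8.53
tcp_pos: [0.5623, -0.1856, 0.1478]
eef_rot: [-3.139, -0.011, -0.822]
contact_force: [1.4, -2.6, 8.9]
gripper_width: 0.0401
gripper_force: 30.0
```

```bash
python3 jar.py -.059
```

```text
t 8.5333 grip s,n,y 0.0278 0.0253 -0.0603 F rack x,y,z [-2.9, 0.8, 8.9] w 0.0401
scene -0.013 20 N top [0.0198 0.0477] Y [-0.0735 -0.0427] of top -0.0708 S [-0.0113 -0.0012]
scene -0.001 131 N top [0.0464 0.0528] Y [-0.0736 -0.0397] of top -0.0589 S [-0.0005  0.0097]
scene 0.01 142 N top [0.046  0.0529] Y [-0.0737 -0.0365] of top -0.0587 S [0.0102 0.0198]
scene 0.02 265 N top [0.0464 0.0564] Y [-0.0822 -0.0364] of top -0.0589 S [0.0205 0.0394]
scene 0.04 64 N top [0.0589 0.0725] Y [-0.0821 -0.0509] of top -0.0814 S [0.0402 0.0592]
side -0.001 90 N top [0.048 0.053] Y [-0.0779 -0.0401] of top -0.0614 S [-0.0009  0.0096]
side 0.01 97 N top [0.0478 0.0522] Y [-0.0793 -0.0364] of top -0.0584 S [0.0103 0.0196]
side 0.02 167 N top [0.0461 0.0518] Y [-0.0821 -0.0394] of top -0.0632 S [0.0202 0.0384]
side 0.04 43 N top [0.0451 0.0681] Y [-0.0819 -0.0535] of top -0.0807 S [0.0475 0.0536]
```

drive_tool([
  [0,0,0.002],
  [0,0,0.004],
  [0,0,0.004],
  [0,0,0.004],
  [0,0,0.004],
], jaw=[36,36,36,36,36], twist=[0,0,0,0,0])

```text
t: 9.05
tcp_pos: [0.5625, -0.1858, 0.146]
eef_rot: [-3.139, -0.011, -0.823]
contact_force: [2.2, -3.8, 10.7]
gripper_width: 0.0401
gripper_force: 30.0
```

```bash
python3 jar.py -.059|cut -c1-120; python3 look.py pics/l3.png
```

```text
t 9.05 grip s,n,y 0.0266 0.0238 -0.0603 F rack x,y,z [-4.2, 1.0, 10.7] w 0.0401
scene -0.013 25 N top [0.0183 0.0438] Y [-0.0754 -0.0437] of top -0.0709 S [-0.01   -0.0012]
scene -0.001 135 N top [0.0449 0.0509] Y [-0.0738 -0.0397] of top -0.0604 S [-0.0004  0.0097]
scene 0.01 137 N top [0.0447 0.0503] Y [-0.0712 -0.0363] of top -0.0592 S [0.0103 0.0197]
scene 0.02 262 N top [0.0457 0.0571] Y [-0.082  -0.0368] of top -0.0618 S [0.0204 0.0392]
scene 0.04 52 N top [0.0626 0.0732] Y [-0.0822 -0.0784] of top -0.0813 S [0.0401 0.0587]
side -0.013 32 N top [0.0469 0.0495] Y [-0.0773 -0.0403] of top -0.0567 S [-0.005  -0.0012]
side -0.001 90 N top [0.0454 0.0507] Y [-0.0765 -0.04  ] of top -0.0606 S [-0.0005  0.0099]
side 0.01 97 N top [0.0451 0.0506] Y [-0.0797 -0.0362] of top -0.058 S [0.0103 0.0197]
side 0.02 153 N top [0.0453 0.0507] Y [-0.0818 -0.0384] of top -0.0621 S [0.0203 0.0373]
side 0.04 45 N top [0.0457 0.0653] Y [-0.0817 -0.053 ] of top -0.0807 S [0.0463 0.0525]
```

View pics/l3.png

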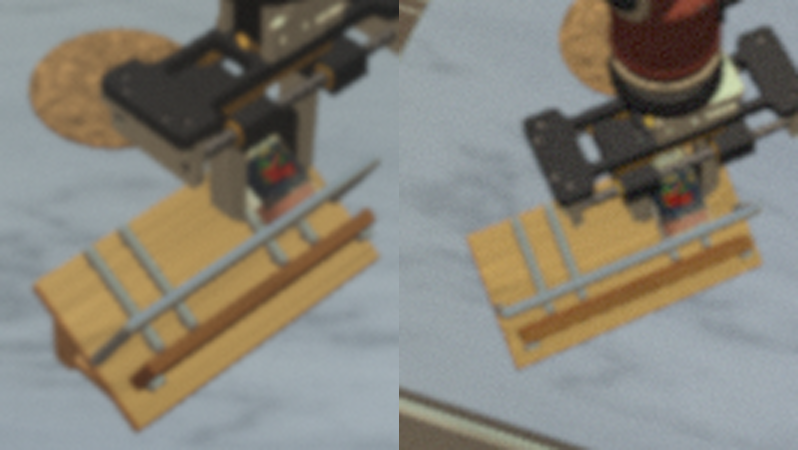

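To row units: 10 mm / 500 = 0.02, 9 mm / 500 = 0.018.

drive_tool([
  [0.003,0,0.001],
  [0.006,0,0.0024],
  [0.01,0,0.0044],
  [0.014,0,0.0068],
  [0.018,0,0.009],
  [0.02,0,0.01],
  [0.02,0,0.01],
  [0.02,0,0.01],
], jaw=[36,36,36,36,36,36,36,36], twist=[0,0,0,0,0,0,0,0])

```text
t: 9.92
tcp_pos: [0.5671, -0.1906, 0.1407]
eef_rot: [-3.14, -0.003, -0.821]
contact_force: [-2.4, -0.1, 14.3]
gripper_width: 0.0405
gripper_force: 30.0
```

```bash
python3 jar.py -.059|cut -c1-130
```

```text
t 9.9167 grip s,n,y 0.0182 0.0227 -0.0604 F rack x,y,z [1.6, 1.8, 14.3] w 0.0405
scene -0.025 65 N top [0.0394 0.0465] Y [-0.0741 -0.0397] of top -0.0585 S [-0.0189 -0.0131]
scene -0.013 51 N top [0.0439 0.0482] Y [-0.0713 -0.0401] of top -0.0579 S [-0.0129 -0.0013]
scene -0.001 146 N top [0.0437 0.0487] Y [-0.0723 -0.038 ] of top -0.0571 S [-0.0005  0.0097]
scene 0.01 133 N top [0.0428 0.0488] Y [-0.0817 -0.0366] of top -0.0584 S [0.0103 0.0199]
scene 0.02 189 N top [0.0463 0.062 ] Y [-0.0824 -0.0359] of top -0.08 S [0.0203 0.0364]
scene 0.04 20 N top [0.0661 0.0744] Y [-0.0826 -0.0797] of top -0.0806 S [0.0454 0.052 ]
side -0.025 28 N top [0.0426 0.0464] Y [-0.0734 -0.0411] of top -0.0645 S [-0.0193 -0.0133]
side -0.013 34 N top [0.0433 0.0469] Y [-0.077  -0.0405] of top -0.0602 S [-0.0082 -0.0014]
side -0.001 101 N top [0.0435 0.0491] Y [-0.078  -0.0376] of top -0.0597 S [-0.0008  0.0097]
side 0.01 98 N top [0.043  0.0483] Y [-0.0813 -0.0361] of top -0.061 S [0.0101 0.0196]
side 0.02 78 N top [0.0454 0.0521] Y [-0.0813 -0.0522] of top -0.0613 S [0.0202 0.0398]
side 0.04 23 N top [0.0472 0.0683] Y [-0.082  -0.0532] of top -0.081 S [0.0402 0.0435]
```

To row units: 4 mm / 500 = 0.008, 3 mm / 500 = 0.006.

drive_tool([
  [0.002,0,0],
  [0.004,0,0],
  [0.006,0,0.001],
  [0.008,0,0.002],
  [0.008,0,0.002],
], jaw=[36,36,36,36,36], twist=[0,0,0,0,0])

```text
t: 10.43
tcp_pos: [0.5695, -0.1931, 0.1388]
eef_rot: [-3.14, -0.002, -0.821]
contact_force: [-1.7, 0.9, 10.6]
gripper_width: 0.0403
gripper_force: 30.0
```

```bash
python3 jar.py -.059|cut -c1-130|egrep "grip|-0.025|-0.013"
```

```text
t 10.4333 grip s,n,y 0.0142 0.0228 -0.0604 F rack x,y,z [1.8, 0.6, 10.6] w 0.0403
scene -0.025 110 N top [0.0415 0.0485] Y [-0.0747 -0.0394] of top -0.0595 S [-0.0207 -0.0133]
scene -0.013 51 N top [0.0418 0.0478] Y [-0.0697 -0.0399] of top -0.0596 S [-0.0129 -0.0013]
side -0.025 64 N top [0.0441 0.0483] Y [-0.0752 -0.0399] of top -0.0599 S [-0.0207 -0.0132]
side -0.013 34 N top [0.0434 0.0467] Y [-0.0756 -0.0402] of top -0.0581 S [-0.0054 -0.0011]
```

To row units: 3.5 mm / 500 = 0.007, 2.8 mm / 500 = 0.0056.

drive_tool([
  [0.0014,0,0.0004],
  [0.0028,0,0.0008],
  [0.0042,0,0.0014],
  [0.0056,0,0.002],
  [0.007,0,0.0026],
  [0.007,0,0.0026],
], jaw=[36,36,36,36,36,36], twist=[0,0,0,0,0,0])

```text
t: 11.03
tcp_pos: [0.5717, -0.1955, 0.1371]
eef_rot: [-3.141, -0.001, -0.821]
contact_force: [-1.2, 0.6, 9.0]
gripper_width: 0.0402
gripper_force: 30.0
```

```bash
python3 jar.py -.059|cut -c1-130|egrep "grip|-0.025|-0.013"
```

```text
t 11.0333 grip s,n,y 0.0106 0.0229 -0.0604 F rack x,y,z [1.3, 0.5, 9.0] w 0.0402
scene -0.025 159 N top [0.0411 0.0477] Y [-0.0732 -0.0397] of top -0.0589 S [-0.0242 -0.0134]
scene -0.013 52 N top [0.0426 0.0478] Y [-0.0739 -0.0398] of top -0.059 S [-0.0128 -0.0013]
side -0.025 93 N top [0.0436 0.0487] Y [-0.077  -0.0401] of top -0.0614 S [-0.0241 -0.0132]
side -0.013 36 N top [0.0438 0.0482] Y [-0.0759 -0.0377] of top -0.0597 S [-0.0079 -0.0011]
```

drive_tool([
  [0.0012,0,0.0006],
  [0.0024,0,0.0012],
  [0.0034,0,0.0018],
  [0.0034,0,0.0018],
], jaw=[36,36,36,36], twist=[0,0,0,0])

```text
t: 11.47
tcp_pos: [0.5725, -0.1963, 0.1365]
eef_rot: [-3.141, 0.0, -0.821]
contact_force: [-2.8, 1.2, 10.8]
gripper_width: 0.0401
gripper_force: 30.0
```

To row units: 1.3 mm / 500 = 0.0026, 0.9 mm / 500 = 0.0018.

drive_tool([
  [0.0008,0,0.0004],
  [0.0018,0,0.0008],
  [0.0026,0,0.0014],
  [0.0026,0,0.0014],
], jaw=[36,36,36,36], twist=[0,0,0,0])

```text
t: 11.8
tcp_pos: [0.5727, -0.1965, 0.1364]
eef_rot: [-3.141, 0.003, -0.821]
contact_force: [-5.2, 3.2, 17.5]
gripper_width: 0.0405
gripper_force: 30.0
```

To row units: 1 mm / 500 = 0.002, 0.5 mm / 500 = 0.001.

drive_tool([
  [0.001,0,-0.0004],
  [0.002,0,-0.0006],
  [0.002,0,-0.0006],
  [0.002,0,-0.0006],
], jaw=[36,36,36,36], twist=[0,0,0,0])

```text
t: 12.13
tcp_pos: [0.5727, -0.1965, 0.1364]
eef_rot: [-3.141, 0.005, -0.821]
contact_force: [-6.3, 5.2, 17.1]
gripper_width: 0.04
gripper_force: 30.0
```

```bash
python3 jar.py -.059|cut -c1-130|egrep "grip|-0.025|-0.013|-0.001"
```

```text
t 12.1333 grip s,n,y 0.009 0.023 -0.0604 F rack x,y,z [8.0, 1.1, 17.1] w 0.04
scene -0.025 162 N top [0.0418 0.048 ] Y [-0.074  -0.0399] of top -0.0586 S [-0.0248 -0.0133]
scene -0.013 52 N top [0.0424 0.0483] Y [-0.0729 -0.0402] of top -0.0589 S [-0.0128 -0.0013]
scene -0.001 144 N top [0.0427 0.0483] Y [-0.0806 -0.0369] of top -0.0584 S [-0.0006  0.0097]
side -0.025 99 N top [0.0435 0.0488] Y [-0.0774 -0.0404] of top -0.0584 S [-0.0246 -0.0132]
side -0.013 38 N top [0.0427 0.0473] Y [-0.0792 -0.0369] of top -0.0602 S [-0.0054 -0.0011]
side -0.001 104 N top [0.0438 0.0486] Y [-0.0814 -0.0376] of top -0.0596 S [-0.0008  0.0098]
```

To row units: -8 mm / 500 = -0.016, -4 mm / 500 = -0.008.

drive_tool([
  [0,0,0],
  [0,0,0],
  [-0.002,0,-0.002],
  [-0.004,0,-0.004],
  [-0.004,0,-0.004],
  [-0.004,0,-0.008],
  [-0.004,0,-0.016],
], jaw=[42,44,46,48,48,48,48], twist=[0,0,0,0,0,0,0])

```text
t: 12.82
tcp_pos: [0.5724, -0.1965, 0.1417]
eef_rot: [3.141, 0.001, -0.821]
contact_force: [0.4, 0.3, -0.3]
gripper_width: 0.0482
gripper_force: 0.0
```

```bash
python3 jar.py -.059|cut -c1-130|egrep "grip|-0.025|-0.013|-0.001"; python3 go.py .4612 .1759 .22 84
```

```text
t 12.8167 grip s,n,y 0.0118 0.0275 -0.0602 F rack x,y,z [-0.1, -0.5, -0.3] w 0.0482
scene -0.025 162 N top [0.0425 0.0475] Y [-0.0724 -0.0395] of top -0.0599 S [-0.0247 -0.0133]
scene -0.013 50 N top [0.0412 0.0476] Y [-0.0732 -0.0392] of top -0.0594 S [-0.0127 -0.008 ]
scene -0.001 137 N top [0.0436 0.0482] Y [-0.0754 -0.0398] of top -0.0591 S [-0.0006  0.0096]
side -0.025 101 N top [0.0432 0.0481] Y [-0.0778 -0.0402] of top -0.0594 S [-0.0246 -0.0135]
side -0.013 36 N top [0.0428 0.0482] Y [-0.0759 -0.0406] of top -0.06 S [-0.0053 -0.0012]
side -0.001 95 N top [0.0441 0.0477] Y [-0.0771 -0.04  ] of top -0.058 S [-0.0006  0.0097]
t 12.92 tcp [ 0.5731 -0.1969  0.1428] yaw -47.0 delta [-349.  -172.1  -77.5] twist -131.0 F [-0.3  0.4 -0.4] w 0.0479 tiltdeg 0.08 j7 -1.86
```

To row units: -349 mm / 500 = -0.698, -172 mm / 500 = -0.344, -119 degrees / 180 = -0.6611.

drive_tool([
  [0,0,-0.05],
  [0,0,-0.12],
  [0,0,-0.19],
  [-0.02,-0.01,-0.21],
  [-0.06,-0.03,-0.21],
  [-0.11,-0.054,-0.21],
  [-0.16,-0.078,-0.21],
  [-0.21,-0.104,-0.21],
  [-0.26,-0.128,-0.21],
  [-0.31,-0.152,-0.21],
  [-0.36,-0.178,-0.21],
  [-0.41,-0.202,-0.21],
  [-0.46,-0.226,-0.21],
  [-0.51,-0.252,-0.21],
  [-0.56,-0.276,-0.21],
  [-0.61,-0.3,-0.21],
  [-0.65,-0.32,-0.21],
  [-0.68,-0.336,-0.21],
  [-0.698,-0.344,-0.2],
  [-0.698,-0.344,-0.18],
], jaw=[48,48,48,60,80,80,80,80,80,80,80,80,80,80,80,80,80,80,80,80], twist=[0,0,0,-0.0389,-0.0778,-0.1167,-0.1556,-0.1944,-0.2333,-0.2722,-0.3111,-0.35,-0.3889,-0.4278,-0.4667,-0.5056,-0.5444,-0.5833,-0.6222,-0.6611])

```text
t: 14.58
tcp_pos: [0.4604, 0.1794, 0.2334]
eef_rot: [3.14, -0.004, 1.267]
contact_force: [0.2, 0.2, 0.6]
gripper_width: 0.0801
gripper_force: 0.0
```

To row units: -12 degrees / 180 = -0.0667.

drive_tool([
  [0,0,0],
  [0,0,0],
  [0,0,0],
  [0,0,0],
], jaw=[80,80,80,80], twist=[-0.0389,-0.0667,-0.0667,-0.0667])

```text
t: 14.92
tcp_pos: [0.4609, 0.1758, 0.2323]
eef_rot: [3.141, -0.0, 1.462]
contact_force: [0.9, -0.8, 0.3]
gripper_width: 0.0803
gripper_force: 0.0
```

```bash
python3 go.py .4612 .1759 .0925 84
python3 - <<'E'
from h import *
c=cam('wrist'); P=cloud(c); m=(abs(P[...,0]-.46)<.075)&(abs(P[...,1]-.16)<.07)&(P[...,2]>.012)&(P[...,2]<.06); p=P[m]
top=p[p[:,2]>.036]; ctr=top.mean(0); v=np.linalg.svd((top-ctr)[:,:2],full_matrices=False)[2][0]
nr=np.array([-v[1],v[0]]); a=(p[:,:2]-ctr[:2])@v; l=(p[:,:2]-ctr[:2])@nr
print(len(p),ctr.round(4),np.degrees(np.arctan2(v[1],v[0])),np.percentile(a,[1,99]),np.percentile(l,[1,99]),np.percentile(p[:,2],[50,98]))
mm=abs(a)<.04; X=np.c_[2*l[mm],2*p[mm,2],np.ones(mm.sum())]; s=np.linalg.lstsq(X,l[mm]**2+p[mm,2]**2,rcond=None)[0]; print('circle',s[:2].round(4))
am=np.percentile(a,[1,99]).mean(); print('centre',ctr[:2]+am*v+s[0]*nr)
E
```

```text
t 14.92 tcp [0.4609 0.1758 0.2323] yaw 83.8 delta [1.000e-01 3.000e-01 1.398e+02] twist -0.2 F [ 0.9 -0.8  0.3] w 0.0803 tiltdeg 0.02 j7 -0.75
7078 [0.4595 0.1679 0.0427] -95.66565652720963 [-0.04851477  0.05442188] [-0.01959616  0.01930531] [0.04278353 0.04642779]
circle [-0.0001  0.0264]
centre [0.4591709  0.16494845]
```

To row units: 140 mm / 500 = 0.28, 4.5 mm / 500 = 0.009.

drive_tool([
  [0.009,0,0.06],
  [0.009,0,0.12],
  [0.009,0,0.18],
  [0.009,0,0.22],
  [0.009,0,0.25],
  [0.009,0,0.268],
  [0.009,0,0.28],
  [0.009,0,0.28],
  [0.009,0,0.28],
  [0.009,0,0.28],
  [0.009,0,0.28],
  [0.009,0,0.28],
  [0.009,0,0.28],
  [0.009,0,0.28],
  [0.009,0,0.28],
  [0.009,0,0.28],
], jaw=[80,80,80,80,80,80,80,80,60,50,44,38,36,36,36,36], twist=[0,0,0,0,0,0,0,0,0,0,0,0,0,0,0,0])

```text
t: 16.3
tcp_pos: [0.4613, 0.1805, 0.0924]
eef_rot: [3.141, -0.0, 1.465]
contact_force: [-0.2, 0.1, 1.0]
gripper_width: 0.0402
gripper_force: 30.0
```

```bash
python3 go.py .4838 -.2525 .213 -47
```

```text
t 16.3 tcp [0.4613 0.1805 0.0924] yaw 84.0 delta [-428.2   68.  -120.6] twist 131.0 F [-0.2  0.1  1. ] w 0.0402 tiltdeg 0.02 j7 -0.87
```

To row units: -410 mm / 500 = -0.82, -121 mm / 500 = -0.242, 100 degrees / 180 = 0.5556.

drive_tool([
  [0,0,-0.016],
  [0,0,-0.05],
  [0,0,-0.1],
  [0,0,-0.16],
  [-0.016,0.002,-0.21],
  [-0.05,0.008,-0.242],
  [-0.1,0.016,-0.26],
  [-0.16,0.026,-0.27],
  [-0.22,0.036,-0.27],
  [-0.28,0.046,-0.27],
  [-0.34,0.056,-0.27],
  [-0.4,0.066,-0.27],
  [-0.46,0.076,-0.27],
  [-0.52,0.086,-0.27],
  [-0.58,0.096,-0.27],
  [-0.64,0.106,-0.27],
  [-0.7,0.116,-0.27],
  [-0.75,0.124,-0.27],
  [-0.79,0.13,-0.27],
  [-0.82,0.134,-0.26],
], jaw=[36,36,36,36,36,36,36,36,36,36,36,36,36,36,36,36,36,36,36,36], twist=[0,0,0,0.0167,0.05,0.0889,0.1278,0.1667,0.2056,0.2444,0.2833,0.3222,0.3611,0.4,0.4389,0.4778,0.5167,0.5556,0.5944,0.6333])

```text
t: 17.97
tcp_pos: [0.4846, -0.2368, 0.2232]
eef_rot: [-3.142, -0.002, -0.533]
contact_force: [0.3, 0.6, -0.4]
gripper_width: 0.0405
gripper_force: 30.0
```

```bash
python3 go.py .4858 -.2506 .213 -47
```

```text
t 17.97 tcp [ 0.4846 -0.2368  0.2232] yaw -30.5 delta [ 8.  11.2 10.2] twist 16.5 F [ 0.3  0.6 -0.4] w 0.0405 tiltdeg 0.13 j7 -1.52
```

To row units: 11 mm / 500 = 0.022, 10 mm / 500 = 0.02, 16.8 degrees / 180 = 0.0933.

drive_tool([
  [0.006,0.008,0.008],
  [0.012,0.016,0.016],
  [0.016,0.022,0.02],
  [0.016,0.022,0.02],
  [0.016,0.022,0.02],
], jaw=[36,36,36,36,36], twist=[0.0333,0.0667,0.0933,0.0933,0.0933])

```text
t: 18.38
tcp_pos: [0.4859, -0.2474, 0.2121]
eef_rot: [-3.141, 0.001, -0.815]
contact_force: [0.0, 0.1, -1.4]
gripper_width: 0.0402
gripper_force: 30.0
```

Run:
```python
from frame import *
s=bot.read_state(); g=s['tcp_pos']-C-[0,0,.068]; print('grip x,y,z',g@ex,g@ey,g@ez,np.degrees(s['eef_rot']))
for n in('scene','side'):
    c=cam(n); Q=cloud(c)-C; X=Q@ex;Y=Q@ey;Z=Q[...,2]; S=Q@up;N=Q@nn
    m=(X<.0)&(X>-.06)&(abs(Y-.04)<.03)&(Z>.06)&(Z<.13); f=m&(X<np.percentile(X[m],20)+.006)
    print(n,m.sum(),'X',np.percentile(X[m],[1,5,20,50]).round(4),'face Y',np.percentile(Y[f],[3,97]).round(4),'Z',np.percentile(Z[f],[3,97]).round(4))
    m=(abs(Y+.059)<.022)&(N>.012)&(N<.055)&(S>-.03)&(S<.1); print(' jar1 s',np.percentile(S[m],[1,99]).round(4),'Ntop',np.percentile(N[m],95).round(4),'Y',np.percentile(Y[m],[3,97]).round(4))
```

```text
grip x,y,z 0.01830459820016928 0.03778554778265715 0.10009908179761501 [-1.79993409e+02  6.43283470e-02 -4.67073237e+01]
scene 472 X [-0.0187 -0.0179 -0.0168 -0.0152] face Y [0.0217 0.0572] Z [0.0854 0.1212]
 jar1 s [-0.0288  0.0776] Ntop 0.0484 Y [-0.0739 -0.0394]
side 300 X [-0.0195 -0.0189 -0.0176 -0.0155] face Y [0.0208 0.0561] Z [0.0859 0.1209]
 jar1 s [-0.0293  0.0773] Ntop 0.0482 Y [-0.0776 -0.04  ]
```

To row units: 56 mm / 500 = 0.112, 55 mm / 500 = 0.11, 0.3 degrees / 180 = 0.0017.

drive_tool([
  [0.002,0.002,0.02],
  [0.004,0.004,0.044],
  [0.004,0.004,0.068],
  [0.004,0.004,0.084],
  [0.004,0.004,0.094],
  [0.004,0.004,0.098],
  [0.004,0.004,0.102],
  [0.004,0.004,0.106],
  [0.004,0.004,0.11],
  [0.004,0.004,0.112],
  [0.004,0.004,0.112],
], jaw=[36,36,36,36,36,36,36,36,36,36,36], twist=[0,0.0017,0.0017,0.0017,0.0017,0.0017,0.0017,0.0017,0.0017,0.0017,0.0017])

```text
t: 19.4
tcp_pos: [0.4871, -0.2515, 0.1581]
eef_rot: [-3.14, -0.004, -0.823]
contact_force: [-1.1, -0.5, 7.3]
gripper_width: 0.0404
gripper_force: 30.0
```

To row units: 6 mm / 500 = 0.012, 5 mm / 500 = 0.01.

drive_tool([
  [0,0,0.002],
  [0,0,0.004],
  [0,0,0.006],
  [0,0,0.008],
  [0,0,0.01],
  [0,0,0.012],
  [0,0,0.012],
], jaw=[36,36,36,36,36,36,36], twist=[0,0,0,0,0,0,0])

```text
t: 19.98
tcp_pos: [0.4885, -0.253, 0.1531]
eef_rot: [-3.139, -0.009, -0.823]
contact_force: [0.9, -1.6, 9.2]
gripper_width: 0.0402
gripper_force: 30.0
```

```bash
python3 jar.py .040|cut -c1-130
```

```text
t 19.9833 grip s,n,y 0.0313 0.0294 0.0398 F rack x,y,z [-1.7, 0.4, 9.2] w 0.0402
scene -0.001 161 N top [0.0525 0.0612] Y [0.0259 0.0607] of top 0.0399 S [-0.0006  0.0098]
scene 0.01 149 N top [0.0528 0.0601] Y [0.0263 0.0611] of top 0.0436 S [0.0103 0.0196]
scene 0.02 303 N top [0.05   0.0571] Y [0.0175 0.0624] of top 0.0405 S [0.0203 0.0395]
scene 0.04 138 N top [0.0502 0.0704] Y [0.017  0.0537] of top 0.0193 S [0.0403 0.0528]
side -0.025 19 N top [0.0215 0.0387] Y [0.0175 0.0521] of top 0.0294 S [-0.025  -0.0168]
side -0.013 23 N top [0.0347 0.0417] Y [0.0227 0.056 ] of top 0.0457 S [-0.0051 -0.0011]
side -0.001 82 N top [0.0553 0.0614] Y [0.0224 0.0578] of top 0.0403 S [-0.0007  0.0099]
side 0.01 93 N top [0.0544 0.0588] Y [0.0222 0.0597] of top 0.038 S [0.0102 0.0197]
side 0.02 207 N top [0.0496 0.0565] Y [0.0173 0.0616] of top 0.0396 S [0.0203 0.0396]
side 0.04 76 N top [0.0451 0.0671] Y [0.0188 0.0541] of top 0.0205 S [0.0403 0.0567]
```

Same behaviour as with the first jar; another 7 mm down brings it parallel.

To row units: 7 mm / 500 = 0.014, 6 mm / 500 = 0.012.

drive_tool([
  [0,0,0.002],
  [0,0,0.004],
  [0,0,0.006],
  [0,0,0.008],
  [0,0,0.01],
  [0,0,0.012],
  [0,0,0.014],
  [0,0,0.014],
  [0,0,0.014],
], jaw=[36,36,36,36,36,36,36,36,36], twist=[0,0,0,0,0,0,0,0,0])

```text
t: 20.83
tcp_pos: [0.4894, -0.2541, 0.1467]
eef_rot: [-3.139, -0.013, -0.824]
contact_force: [2.7, -2.9, 9.0]
gripper_width: 0.0402
gripper_force: 30.0
```

```bash
python3 jar.py .040|cut -c1-130
```

```text
t 20.8333 grip s,n,y 0.0269 0.0245 0.0398 F rack x,y,z [-4.0, -0.0, 9.0] w 0.0402
scene -0.013 21 N top [0.0216 0.049 ] Y [0.0301 0.0578] of top 0.0519 S [-0.0111 -0.0012]
scene -0.001 152 N top [0.0469 0.053 ] Y [0.0266 0.0608] of top 0.0401 S [-0.0005  0.0097]
scene 0.01 151 N top [0.0459 0.0525] Y [0.026  0.0628] of top 0.0396 S [0.0104 0.0199]
scene 0.02 309 N top [0.0465 0.055 ] Y [0.0178 0.0627] of top 0.0398 S [0.0205 0.0396]
scene 0.04 77 N top [0.0547 0.0729] Y [0.0169 0.0475] of top 0.0184 S [0.0403 0.0588]
side -0.025 19 N top [0.0199 0.037 ] Y [0.0184 0.0537] of top 0.0294 S [-0.025  -0.0163]
side -0.001 83 N top [0.0479 0.0527] Y [0.0222 0.0576] of top 0.04 S [-0.0005  0.0099]
side 0.01 101 N top [0.0466 0.0514] Y [0.0182 0.0618] of top 0.041 S [0.0104 0.0199]
side 0.02 169 N top [0.046  0.0517] Y [0.0174 0.0605] of top 0.0394 S [0.0204 0.0371]
side 0.04 57 N top [0.0442 0.0625] Y [0.0189 0.0546] of top 0.0381 S [0.0463 0.0525]
```

To row units: 10 mm / 500 = 0.02, 1.5 mm / 500 = 0.003.

drive_tool([
  [0,0,0.002],
  [0,0,0.004],
  [0,0,0.004],
  [0.003,0,0.005],
  [0.006,0,0.0064],
  [0.01,0,0.0084],
  [0.014,0,0.0108],
  [0.018,0,0.013],
  [0.02,0,0.014],
  [0.02,0,0.014],
], jaw=[36,36,36,36,36,36,36,36,36,36], twist=[0,0,0,0,0,0,0,0,0,0])

```text
t: 21.77
tcp_pos: [0.4942, -0.2592, 0.1398]
eef_rot: [-3.139, -0.005, -0.823]
contact_force: [-1.7, 1.1, 17.1]
gripper_width: 0.0401
gripper_force: 30.0
```

```bash
python3 jar.py .040|cut -c1-130|egrep "grip|-0.025|-0.013|-0.001"
```

```text
t 21.7667 grip s,n,y 0.0173 0.0221 0.0397 F rack x,y,z [1.9, 0.5, 17.1] w 0.0401
scene -0.025 81 N top [0.0389 0.0473] Y [0.0263 0.06  ] of top 0.0438 S [-0.0193 -0.0131]
scene -0.013 54 N top [0.0426 0.0487] Y [0.0281 0.0613] of top 0.0403 S [-0.0128 -0.0011]
scene -0.001 168 N top [0.0429 0.0483] Y [0.0244 0.0626] of top 0.0413 S [-0.0006  0.0098]
side -0.025 29 N top [0.0394 0.0459] Y [0.0199 0.0554] of top 0.0396 S [-0.0249 -0.0134]
side -0.013 32 N top [0.0451 0.0497] Y [0.0227 0.0574] of top 0.0376 S [-0.0128 -0.0014]
side -0.001 110 N top [0.0434 0.0487] Y [0.0182 0.0617] of top 0.0392 S [-0.0009  0.0098]
```

To row units: 5.4 mm / 500 = 0.0108, 4.8 mm / 500 = 0.0096.

drive_tool([
  [0.0016,0,0],
  [0.0032,0,0],
  [0.0048,0,0],
  [0.0064,0,0.0006],
  [0.008,0,0.0014],
  [0.0096,0,0.002],
  [0.0108,0,0.0026],
  [0.0108,0,0.0026],
], jaw=[36,36,36,36,36,36,36,36], twist=[0,0,0,0,0,0,0,0])

```text
t: 22.53
tcp_pos: [0.4974, -0.2625, 0.1373]
eef_rot: [-3.14, -0.003, -0.823]
contact_force: [-1.1, -0.1, 10.4]
gripper_width: 0.0399
gripper_force: 30.0
```

To row units: 1.7 mm / 500 = 0.0034, 1.2 mm / 500 = 0.0024.

drive_tool([
  [0.0012,0,0.0006],
  [0.0024,0,0.0012],
  [0.0034,0,0.0016],
  [0.0034,0,0.0016],
], jaw=[36,36,36,36], twist=[0,0,0,0])

```text
t: 22.87
tcp_pos: [0.4985, -0.2637, 0.1364]
eef_rot: [-3.14, -0.003, -0.823]
contact_force: [-1.0, 0.3, 8.7]
gripper_width: 0.0401
gripper_force: 30.0
```

```bash
python3 jar.py .040|cut -c1-130|egrep "grip|-0.025|-0.013|-0.001"
```

```text
t 22.8667 grip s,n,y 0.0103 0.0223 0.0397 F rack x,y,z [0.9, 0.5, 8.7] w 0.0401
scene -0.025 166 N top [0.0419 0.047 ] Y [0.025  0.0602] of top 0.0422 S [-0.0244 -0.0133]
scene -0.013 55 N top [0.043  0.0479] Y [0.0271 0.0611] of top 0.041 S [-0.0129 -0.0013]
scene -0.001 168 N top [0.0429 0.0484] Y [0.0189 0.0629] of top 0.0424 S [-0.0007  0.0096]
side -0.025 91 N top [0.043  0.0479] Y [0.0216 0.0574] of top 0.0384 S [-0.0248 -0.0132]
side -0.013 36 N top [0.0419 0.0476] Y [0.0183 0.0618] of top 0.038 S [-0.0128 -0.0013]
side -0.001 116 N top [0.0426 0.0482] Y [0.0177 0.0626] of top 0.0401 S [-0.0008  0.0098]
```

drive_tool([
  [0.0012,0,0.0006],
  [0.0024,0,0.0012],
  [0.0034,0,0.0018],
  [0.0034,0,0.0018],
], jaw=[36,36,36,36], twist=[0,0,0,0])

```text
t: 23.3
tcp_pos: [0.4994, -0.2647, 0.1356]
eef_rot: [-3.14, -0.002, -0.822]
contact_force: [-2.0, 1.8, 11.9]
gripper_width: 0.0403
gripper_force: 30.0
```

drive_tool([
  [0.0008,0,0.0004],
  [0.0018,0,0.0008],
  [0.0026,0,0.0012],
  [0.0026,0,0.0012],
], jaw=[36,36,36,36], twist=[0,0,0,0])

```text
t: 23.63
tcp_pos: [0.4996, -0.2649, 0.1356]
eef_rot: [-3.14, 0.001, -0.822]
contact_force: [-4.9, 2.8, 16.5]
gripper_width: 0.0401
gripper_force: 30.0
```

drive_tool([
  [0.001,0,-0.0002],
  [0.002,0,-0.0004],
  [0.0026,0,-0.0004],
  [0.0026,0,-0.0004],
  [0.0026,0,-0.0004],
], jaw=[36,36,36,36,36], twist=[0,0,0,0,0])

```text
t: 24.05
tcp_pos: [0.4997, -0.265, 0.1356]
eef_rot: [-3.14, 0.003, -0.822]
contact_force: [-5.5, 4.0, 18.0]
gripper_width: 0.0403
gripper_force: 30.0
```

```bash
python3 jar.py .040|cut -c1-130|egrep "grip|-0.025|-0.013|-0.001"; echo; python3 jar.py -.059 x|cut -c1-130
```

```text
t 24.05 grip s,n,y 0.0083 0.0224 0.0397 F rack x,y,z [6.7, 1.3, 18.0] w 0.0403
scene -0.025 171 N top [0.042  0.0475] Y [0.0268 0.0611] of top 0.0404 S [-0.0248 -0.0133]
scene -0.013 58 N top [0.0427 0.0475] Y [0.0265 0.061 ] of top 0.0404 S [-0.0129 -0.0011]
scene -0.001 165 N top [0.0429 0.0481] Y [0.0182 0.0626] of top 0.041 S [-0.0007  0.0098]
side -0.025 101 N top [0.0431 0.0466] Y [0.0206 0.0575] of top 0.038 S [-0.0248 -0.0132]
side -0.013 38 N top [0.0418 0.0484] Y [0.0188 0.0623] of top 0.0408 S [-0.0124 -0.0011]
side -0.001 112 N top [0.0431 0.0485] Y [0.0177 0.0617] of top 0.041 S [-0.0008  0.0097]

t 24.15 grip s,n,y 0.0083 0.0224 0.0397 F rack x,y,z [7.7, 0.3, 17.7] w 0.0407
scene -0.025 164 N top [0.0421 0.0482] Y [-0.0738 -0.0399] of top -0.0592 S [-0.0249 -0.0132]
scene -0.013 50 N top [0.0418 0.0487] Y [-0.0734 -0.0405] of top -0.0563 S [-0.0127 -0.0014]
scene -0.001 138 N top [0.0429 0.0486] Y [-0.0725 -0.0403] of top -0.0582 S [-0.0006  0.0097]
scene 0.01 133 N top [0.0434 0.0492] Y [-0.0738 -0.0404] of top -0.0588 S [0.0103 0.0198]
scene 0.02 73 N top [0.0452 0.0491] Y [-0.0698 -0.0405] of top -0.0604 S [0.0202 0.0395]
scene 0.04 28 N top [0.0447 0.0486] Y [-0.0612 -0.0512] of top -0.0569 S [0.0404 0.0485]
side -0.025 99 N top [0.0429 0.0484] Y [-0.0776 -0.0405] of top -0.059 S [-0.0246 -0.0133]
side -0.013 33 N top [0.0434 0.0481] Y [-0.077  -0.0404] of top -0.0596 S [-0.0083 -0.0014]
side -0.001 91 N top [0.0435 0.0486] Y [-0.0771 -0.0404] of top -0.0596 S [-0.0008  0.0098]
side 0.01 51 N top [0.0426 0.048 ] Y [-0.0777 -0.0405] of top -0.0628 S [0.0101 0.0195]
side 0.02 28 N top [0.0408 0.0434] Y [-0.0782 -0.0401] of top -0.0729 S [0.0213 0.0389]
side 0.04 27 N top [0.0398 0.0446] Y [-0.0785 -0.0708] of top -0.0715 S [0.0409 0.0594]
side 0.06 35 N top [0.0424 0.0461] Y [-0.0783 -0.0684] of top -0.0702 S [0.0608 0.0794]
```

Both home and pressed. Release and withdraw.

To row units: -130 mm / 500 = -0.26, -115 mm / 500 = -0.23.

drive_tool([
  [0,0,0],
  [0,0,0],
  [-0.002,0,-0.002],
  [-0.004,0,-0.004],
  [-0.004,0,-0.004],
  [-0.004,0,-0.008],
  [-0.004,0,-0.016],
  [-0.004,0,-0.04],
  [-0.004,0,-0.08],
  [-0.004,0,-0.13],
  [-0.004,0,-0.18],
  [-0.004,0,-0.23],
  [-0.004,0,-0.26],
  [-0.004,0,-0.26],
  [-0.004,0,-0.26],
], jaw=[42,44,46,48,48,48,48,48,48,48,48,48,48,48,48], twist=[0,0,0,0,0,0,0,0,0,0,0,0,0,0,0])

```text
t: 25.5
tcp_pos: [0.4993, -0.2649, 0.2633]
eef_rot: [-3.141, -0.001, -0.823]
contact_force: [-0.7, -0.2, -0.5]
gripper_width: 0.048
gripper_force: 0.0
```

```bash
python3 jar.py .040 x|cut -c1-130|egrep "grip|-0.025|-0.013|0.02|0.06"; echo; python3 jar.py -.059 x|cut -c1-130|egrep "grip|-0.025|-0.013|0.02|0.06";python3 look.py pics/l4.png
```

```text
t 25.5 grip s,n,y 0.0724 0.1329 0.0399 F rack x,y,z [0.3, 0.7, -0.5] w 0.048
scene -0.025 170 N top [0.0421 0.048 ] Y [0.0265 0.0598] of top 0.0416 S [-0.0249 -0.0133]
scene -0.013 56 N top [0.0427 0.048 ] Y [0.0259 0.0597] of top 0.0403 S [-0.0129 -0.0012]
scene -0.001 156 N top [0.0442 0.0491] Y [0.0256 0.0601] of top 0.0436 S [-0.0006  0.0097]
scene 0.01 135 N top [0.0441 0.0487] Y [0.0264 0.06  ] of top 0.0408 S [0.0103 0.0196]
scene 0.02 278 N top [0.0437 0.0484] Y [0.0254 0.0601] of top 0.0402 S [0.0204 0.0397]
scene 0.04 257 N top [0.0424 0.0476] Y [0.0268 0.06  ] of top 0.0401 S [0.0407 0.0596]
scene 0.06 253 N top [0.0428 0.0482] Y [0.0279 0.0601] of top 0.0429 S [0.0605 0.0793]
side -0.025 96 N top [0.0435 0.048 ] Y [0.021  0.0572] of top 0.0388 S [-0.0244 -0.0136]
side -0.013 33 N top [0.0442 0.048 ] Y [0.023  0.0577] of top 0.0423 S [-0.0129 -0.0012]
side -0.001 92 N top [0.0444 0.0492] Y [0.023  0.0576] of top 0.0436 S [-0.0007  0.0096]
side 0.01 85 N top [0.0446 0.0486] Y [0.0227 0.0577] of top 0.0414 S [0.0104 0.0197]
side 0.02 173 N top [0.0439 0.0488] Y [0.0226 0.058
[... 759 characters left out ...]
op [0.0429 0.0473] Y [-0.0741 -0.0392] of top -0.0586 S [0.0604 0.0779]
side -0.025 99 N top [0.0433 0.0479] Y [-0.0768 -0.0405] of top -0.0602 S [-0.0248 -0.0135]
side -0.013 35 N top [0.0426 0.0486] Y [-0.0763 -0.0407] of top -0.0589 S [-0.0082 -0.0014]
side -0.001 93 N top [0.0443 0.0491] Y [-0.0762 -0.0402] of top -0.0587 S [-0.0008  0.0096]
side 0.01 88 N top [0.0437 0.0495] Y [-0.0773 -0.0405] of top -0.0614 S [0.0102 0.0196]
side 0.02 168 N top [0.0437 0.0485] Y [-0.076 -0.04 ] of top -0.0587 S [0.0206 0.0396]
side 0.04 167 N top [0.0424 0.0476] Y [-0.0766 -0.0405] of top -0.0614 S [0.0404 0.0596]
side 0.06 155 N top [0.0434 0.0476] Y [-0.0764 -0.0404] of top -0.0597 S [0.0607 0.0796]
```

View pics/l4.png

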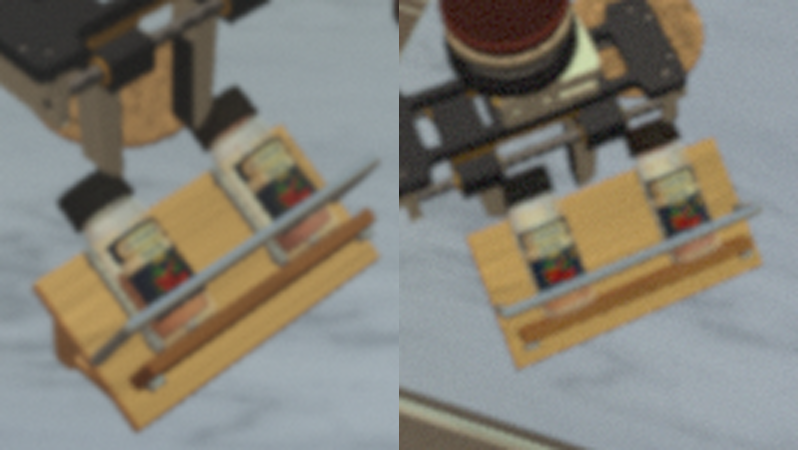

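The picture shows both jars lying in their lanes under the bar, lids up the slope and feet at the stop board (near foot about (185,330), far foot about (305,240) in the left half). The gripper is clear of both.

```bash
python3 -c "
from h import *
print(job_done())"
```

```text
the job is handed in; nothing more can be done
None
```

I pressed each spice jar in turn against the stop board, left both lying home in their lanes with lids up the slope, and handed the job in at about 26 s; no verdict came back.

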